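# Open the bamboo drawer and dip the paddle in its round pot

## Robot

A 7-joint arm with a two-finger parallel gripper is mounted at the origin on the work surface. World frame = base frame: x ahead of the robot, y to its left, z up, the work surface at z = 0. Lengths are in m, angles in rad, forces in N, time in s.
With the tool pointing down it reaches from about 0.425 to 0.925 m from the base axis. Payload 6.8 kg.
Tool frame: the origin (TCP) lies between the finger pads; the fingertips stand r.tips_ahead ahead of it and the grasp point (between the pads) lies 5 mm behind it (r.tips_ahead is the distance from the TCP to the fingertips, in m); z points along the fingers, y is the line along which they close (so a half turn about z gives the same grasp; the last joint's range is limited). The gripper opens to 85 mm and grips with 20 to 120 N. Pads are 22 mm wide; open, the fingers measure 114 mm over their backs; the gripper's body (76 mm by 85 mm) begins 54 mm behind the grasp point. The pads swing forward as they close: fully open they stand 13 mm farther back than shut.
Start: joints at [1.09, 0.477, 0.022, 1.555, -0.011, 1.109, -0.083], TCP at [0.246, -0.629, 0.245] pointing down, gripper open.
Joint ranges: [-2.96, 2.96], [-0.34, 2.1], [-1.41, 1.46], [0.24, 2.44], [-1.37, 4.51], [0.17, 1.92], [-2.96, 2.96]. Speed limits (rad/s): [2.39, 2.39, 3.14, 3.14, 3.14, 3.14, 3.14].

## Interface

Orientations are given as a rotation vector (axis times angle).
In Python, from bench import r gives the robot as it stands.
- The arm moves only by the tool move_arm, never from a script. Its argument "rows" is one flat list of numbers, 4 for each row, row after row: the shift along the tool's x, y, z in cm, then the turn about the tool's z in degrees. In form: [tx, ty, tz, twist, tx, ty, tz, twist, ...]. A call has 1 to 10 rows; each row is the pose to reach, as a shift and turn from the pose commanded when the call began, along the tool's axes at that moment; what a row does not reach only later rows make up. A row lasts 1/8 s, in which the tool goes at most 62.5 mm and 10.7 degrees, less where a joint would pass 70% of its speed; a pose out of reach is approached as far as the arm can. A call with a gripper value outside its range is refused whole. "fingers" is the opening, from 0 (shut) to 1 (fully open), set as the call begins (left out, the last holds). The fingers move at their own pace and stop on an object; "newtons" is the grip in N (left out, the last holds). Time passes only in rows, so rows that repeat a pose let the fingers close. It gives the time, the measured TCP pose, the force, the opening and the grip force at its end, in the units of the state.
- r.get_obs(): the state, without advancing time (a new reading comes with each control period).
- r.grab_frame(name): name is "scene" or "top" or "wrist"; returns the picture (420x560x3 uint8, blue, green, red); there is no depth.
- r.camera_params(name): a dict with "fx", "fy", "cx", "cy" (pixels), "k1" (the pictures are not rectified: a ray, as slopes to the right and down, at radius r is drawn at 1 + k1 r^2 times it, then the intrinsics apply), "world_from_camera" (4x4, takes a point from camera to world coordinates). Camera axes: x right, y down, z forward; pixel columns grow to the right and rows downward; lengths in m; the calibration is good to about 2 mm. A picture is of the moment at which its call begins: read the wrist's pose just before it. camera_params takes no time and is no camera call; for the wrist camera it gives the pose at the moment of the call.
- r.hand_in(): hands the job in; it is judged then, once.
The state is a dict: "clock": time; "joints": joint angles; "qvel": joint speeds; "tau": joint torques, N m; "tcp_pos": TCP position; "orientation": TCP orientation; "contact_force": force on the tool from outside, world axes, zero at the start; "moment": the same for the moment, N m; "grip_width": finger opening in m; "gripper_force": force on a finger pad.
Only numpy, scipy, OpenCV 4.12 (cv2) and the standard library are available. Lean on these libraries where they do the work, as an engineer would, in place of code of your own. Each camera call takes 0.05 s, during which the arm holds its last target. There are 200 camera calls.

## Task

Pull the drawer under the bamboo shelf out to its stop while the wooden paddle is still lying on its rest. Then take the paddle, dip the end of its blade well down inside the round pot that stands in the drawer (never into the square tub), and lay it back level along its two-saddle rest. Leave the drawer fully out with pot and tub upright in it, and leave the canister, cone and block standing where they are.

Things in the scene. Friction and masses are not known exactly. Their poses are not given: they have to be found in the camera images.
- unit: fixed bamboo unit: cabinet 250 wide (y), 210 deep, 115 high with one drawer under a slatted shelf. Origin on the counter below the cabinet's middle; -x is the way the drawer comes out (towards the robot), z up. Cabinet face at x = -100 mm, closed drawer's front at x = -122; shelf legs (diameter 22) at x = -95 and 120, y = +-165
- shelf_lip (a point): middle of the shelf's front edge, at the top of its lip, unit x = -150, z = 175; axes as the unit. Shelf 380 wide (y), 300 deep, underside z = 140 (120 at its ends): an upright gripper over the tab hits it, so lean the wrist back along the unit's -x. On it, unit frame: 64 mm ball, x 50, y -90, top z 225; grey perch bracket at the +y end, x 5 to 55, top z 180, dowel out to y = 260
- drawer (a joint): how far the drawer is out, m: 0 shut, 0.140 at its stop; it slides with about 2.5 N of friction, never springs back, and starts 0 to 20 mm out
- drawer_pull (a point): grip point on the drawer's pull tab; axes as the unit, z = 50 mm. The tab is an upright board in the middle of the drawer front: 14 thick (y), 36 high (z 28 to 64); its outer end lies 14 mm beyond this point (-x), the drawer front's face 38 mm behind it. Drawer front 236 wide, top z = 64, 12 thick; tray behind it 196 wide and 166 long inside, rim z = 52, floor z = 20
- pot: loose round steel pot in the drawer, outer diameter 84, inner 78, 40 high, floor 4 thick, 200 g; origin at the centre of its underside, z up. Stands in the left or the right half of the drawer, under the shelf until the drawer is out
- tub: loose square steel tub in the other half of the drawer, 78 x 78 x 40 high, walls 3, 200 g; origin at the centre of its underside. Not to be dipped into
- rest: fixed dark wooden paddle rest on the counter: two saddles 12 thick (x) at x = -70 and x = +30 of its frame, tops at z = 25 with side lips to z = 37 whose inner faces are 36 apart (outer 56), joined by a rail 14 wide, 6 high. Origin on the counter, x along the paddle's place. Stands to the left or the right of the drawer
- rest_seat (a point): where the paddle's origin belongs when it lies in the rest: 33 mm above the rest's origin; same axes as the rest
- paddle: loose wooden paddle 180 long, 60 g. Origin on its long axis, midway along its length; x points to the blade's end, z up as it lies. Handle 20 wide (y) x 16 thick (z) from x = -90 to 40, then a blade 34 wide x 8 thick to x = 90. At the start it lies level in the rest, blade pointing roughly away from the robot
- paddle_tip (a point): middle of the end edge of the paddle's blade, at x = 90 of the paddle; same axes as the paddle
- canister: loose aluminium canister with screw lid, diameter 85, 112 high; stands on the other side from the rest; origin at the centre of its underside. Leave alone
- cone: loose orange acrylic cone, base diameter 64, 90 high; stands at the left or the right end of the shelf unit; origin at the centre of its underside. Leave alone
- block: loose walnut toggle block 45 x 100 x 37 high, lying at the other end of the shelf unit; origin at the centre of its underside. Leave alone
Not all that is in view belongs to the job. There is more than one size of the paddle; the job needs the smaller. Leave any red look-alike of the rest alone.

How it is judged:
By the outcome, as a careful person would: the job done as asked, in the order asked, and still so for the second after the job is handed in, with the robot touching nothing.
It also fails if it takes over 64 s, if anything falls off the work surface, if the arm or the gripper's body presses on something with over 40 N, if the wrist force passes 120 N, or if a joint passes its speed limit or range.

## Working session

There is one attempt and no reset: what is moved stays moved. The work goes in short steps, Python scripts to look and compute and a tool call to move; the robot and the scene stay as the last step left them, time stands still between calls to the robot, and variables do not carry over. Pictures are saved under pics/ and viewed, at most 10 in all, crops included, and the job is handed in when it is done.

Besides the shell and the picture viewer there is one more tool, called after ">>>" by a JSON object that holds its "fn" and its "kwargs", one argument or row to a line. move_arm: Moves the arm, as the interface text tells. Its arguments: {"type":"object","properties":{"rows":{"type":"array"},"fingers":{"type":"number"},"newtons":{"type":"number"}},"required":["rows"]}

```bash
mkdir -p pics; ls
python3 - <<'E'
from bench import r
import cv2,numpy as np
for n in("scene","top"):
    cv2.imwrite(f"pics/{n}0.png",r.grab_frame(n)); c=r.camera_params(n); print(n,{k:np.round(v,4).tolist() for k,v in c.items()})
print(r.get_obs(),r.tips_ahead)
E
```

```text
pics
scene {'fx': 419.4638, 'fy': 419.4638, 'cx': 274.9672, 'cy': 212.6369, 'k1': 0.0398, 'world_from_camera': [[-0.9215, 0.3228, -0.2159, 0.8866], [0.3883, 0.7613, -0.5193, 0.5634], [-0.0033, -0.5623, -0.8269, 1.135], [0.0, 0.0, 0.0, 1.0]]}
top {'fx': 514.1568, 'fy': 514.1568, 'cx': 271.2335, 'cy': 215.2459, 'k1': -0.0041, 'world_from_camera': [[0.0246, -0.9951, 0.0954, 0.4633], [-0.9996, -0.0255, -0.0074, -0.0627], [0.0098, -0.0952, -0.9954, 1.4972], [0.0, 0.0, 0.0, 1.0]]}
{'clock': 0.1, 'joints': array([ 1.08988264,  0.47772711,  0.02235513,  1.55631832, -0.0115186 ,
        1.10929042, -0.08309425]), 'qvel': array([ 0.00129596, -0.00208506, -0.00020941, -0.00502717, -0.00155925,
        0.00068237,  0.00016801]), 'tau': array([ 4.25949809e-03, -5.97761607e+01,  1.61353592e+00, -2.81955117e+01,
        1.29097741e-02,  4.97477435e-03,  2.37324571e-05]), 'tcp_pos': array([ 0.24567163, -0.6281773 ,  0.24443113]), 'orientation': array([-3.08563040e+00, -5.81949379e-01,  6.32874460e-04]), 'contact_force': array([ 0.52076136, -0.3883434 ,  0.10181547]), 'moment': array([ 0.03988449, -0.01572769,  0.00625806]), 'gripper_force': 0.0, 'grip_width': 0.08520289486782581} 0.014
```

View pics/scene0.png

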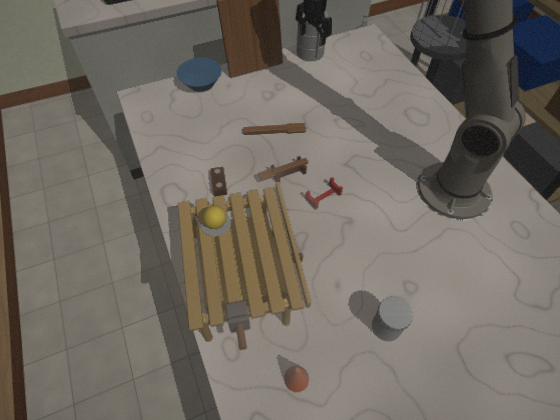

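View pics/top0.png

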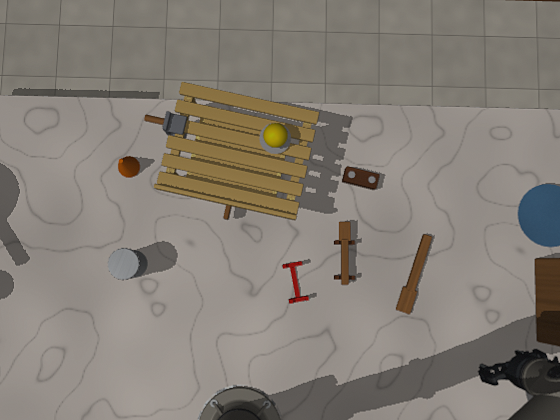

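The scene picture shows the unit in the middle left, with the paddle on its dark rest at about (283,170). The red look-alike is at (325,193), the canister at (393,318) and the cone at (297,378). In the top picture the shelf's front lip runs (155,187)–(297,217), the tab is at (227,212), and the paddle runs (345,222)–(345,284) with its blade up. Next I'll zoom in.

```bash
cat > h.py <<'E'
from bench import r
import cv2,numpy as np
from scipy.spatial.transform import Rotation as R
def ray(n,uv,c=None):
    c=c or r.camera_params(n); T=np.array(c["world_from_camera"])
    d=np.array([(uv[0]-c["cx"])/c["fx"],(uv[1]-c["cy"])/c["fy"]]); s=d.copy()
    for _ in range(10): s=d/(1+c["k1"]*(s@s))
    v=T[:3,:3]@np.r_[s,1]; return T[:3,3],v/np.linalg.norm(v)
def onz(n,uv,z,c=None):
    o,v=ray(n,uv,c); return o+v*(z-o[2])/v[2]
def proj(n,p,c=None):
    c=c or r.camera_params(n); T=np.array(c["world_from_camera"])
    q=T[:3,:3].T@(np.array(p)-T[:3,3]); s=q[:2]/q[2]; s=s*(1+c["k1"]*(s@s))
    return np.array([c["cx"]+c["fx"]*s[0],c["cy"]+c["fy"]*s[1]])
def tool(): # 4x4 measured
    o=r.get_obs(); T=np.eye(4); T[:3,:3]=R.from_rotvec(o["orientation"]).as_matrix(); T[:3,3]=o["tcp_pos"]; return T
E
python3 - <<'E'
import cv2
a=cv2.imread("pics/top0.png")[75:310,140:400]
cv2.imwrite("pics/c1.png",cv2.resize(a,None,fx=2.5,fy=2.5,interpolation=cv2.INTER_CUBIC)*1)
E
```

```text
(no output)
```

View pics/c1.png

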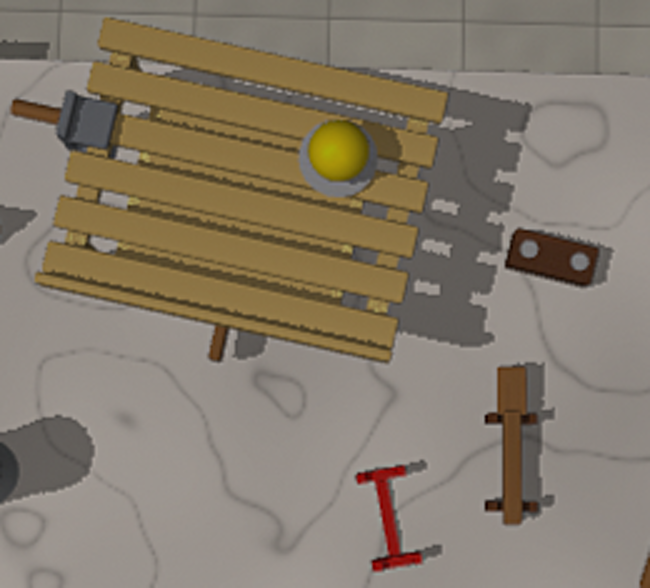

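Run:
```python
from h import *
np.set_printoptions(precision=4,suppress=True)
f=lambda u,v,z:onz("top",(140+(u+.5)/2.5-.5,75+(v+.5)/2.5-.5),z)
L=f(37,279,.175);Rr=f(391,355,.175);print("lip",L,Rr,np.linalg.norm(L-Rr),(L+Rr)/2)
d=(L-Rr)[:2];d/=np.linalg.norm(d);ux=np.array([d[1],-d[0]]) # unit y = d ; x = rotate -90
lip=((L+Rr)/2)[:2];yaw=np.arctan2(ux[1],ux[0]);print("yaw deg",np.degrees(yaw))
org=lip+.150*ux;print("unit",org)
for n,(u,v) in dict(tabendL=(209,359),tabendR=(221,361)).items():
    p=f(u,v,.064);print(n,p,"unit",(p[:2]-org)@ux,(p[:2]-org)@d)
be=f(512,367.5,.037);he=f(513,524,.041);print("paddle",be,he,np.linalg.norm((be-he)[:2]),(be+he)/2,np.degrees(np.arctan2(*(be-he)[1::-1])))
print("blade w",np.linalg.norm(f(498,368,.037)-f(526,367,.037)))
s1=(f(486,418,.037)+f(538,418,.037))/2;s2=(f(485,506,.037)+f(540,506,.037))/2
print("saddles",s1,s2,np.linalg.norm(s1-s2), np.linalg.norm(f(486,418,.037)-f(538,418,.037)))
ax=(s1-s2)/np.linalg.norm(s1-s2);print("rest",s2+.07*ax)
print("can",f(0,0,0)[:0],onz("top",(124,264),.112),"cone",onz("top",(128,166),.05),"block",f(554,258,.037),"red",f(380,475,.03),f(397,562,.03))
```

```text
lip [0.6577 0.2318 0.175 ] [ 0.5879 -0.1369  0.175 ] 0.3752327829542845 [0.6228 0.0474 0.175 ]
yaw deg -10.711199359860847
unit [0.7702 0.0196]
tabendL [0.5887 0.0604 0.064 ] unit -0.185916824053968 0.006373741791313873
tabendR [0.5868 0.0469 0.064 ] unit -0.1852803463941517 -0.007226171021202497
paddle [ 0.5901 -0.2831  0.037 ] [ 0.4131 -0.2856  0.041 ] 0.17706420146275417 [ 0.5016 -0.2844  0.039 ] 0.8066412348914196
blade w 0.03205260701453701
saddles [ 0.5325 -0.2838  0.037 ] [ 0.4331 -0.2854  0.037 ] 0.09940684734446315 0.059235380048854376
rest [ 0.5031 -0.2842  0.037 ]
can [] [0.455  0.3176 0.112 ] cone [0.7324 0.3376 0.05  ] block [ 0.7179 -0.3301  0.037 ] red [ 0.4643 -0.1353  0.03  ] [ 0.367  -0.1565  0.03  ]
```

```bash
cat >> h.py <<'E'
UO=np.array([.7702,.0196,0]);UY=np.radians(-10.71)
UR=R.from_euler("z",UY).as_matrix()
def unit(*p): return UO+UR@np.array(p)
def tounit(p): return UR.T@(np.array(p)-UO)
def go(p,yaw=None):
    """shift in cm along tool axes, twist deg so that tool x has world yaw (mod 180)"""
    T=tool(); s=T[:3,:3].T@(np.array(p)-T[:3,3])*100; tw=0
    y0=np.degrees(np.arctan2(T[1,0],T[0,0]))
    if yaw is not None:
        tw=-((yaw-y0+90)%180-90)
    print("shift",np.round(s,2),"twist",round(tw,2),"toolx yaw",round(y0,2),"q7",round(r.get_obs()["joints"][6],2))
E
python3 - <<'E'
from h import *
print(tool().round(3))
go((.50,.06,.38),-10.7)
E
```

```text
[[ 0.931  0.364 -0.001  0.246]
 [ 0.364 -0.931  0.001 -0.628]
 [-0.    -0.002 -1.     0.244]
 [ 0.     0.     0.     1.   ]]
shift [ 48.75 -54.85 -13.47] twist 32.06 toolx yaw 21.36 q7 -0.08
```

>>> {"fn": "move_arm", "kwargs": {
  "rows": [2,-3,-6,5,6,-7,-12,8,10,-12,-13.5,11,14,-16.5,-13.5,14,18,-21,-13.5,17,22,-25.5,-13.5,20,26,-30,-13.5,23,30,-34.5,-13.5,26,34,-39,-13.5,29,38,-43,-13.5,32],
  "fingers": 0.5
}}

```text
clock: 1.35
tcp_pos: [0.4409, -0.093, 0.3802]
orientation: [3.127, -0.294, 0.0]
contact_force: [1.4, -0.1, -0.7]
grip_width: 0.0429
gripper_force: 0.0
```

Run:
```python
from h import *
o=r.get_obs();print(tool().round(3),o["joints"].round(2),o["clock"]);go((.52,.06,.40),-10.7)
```

```text
[[ 0.982 -0.187  0.     0.441]
 [-0.187 -0.982 -0.    -0.093]
 [ 0.     0.    -1.     0.38 ]
 [ 0.     0.     0.     1.   ]] [ 0.44  0.01 -0.37  1.85  0.    1.28 -1.69] 1.35
shift [  4.91 -16.51  -1.98] twist -0.06 toolx yaw -10.76 q7 -1.69
```

>>> {"fn": "move_arm", "kwargs": {
  "rows": [6,-2,-2,0,12,-4,-4,0,18,-6,-6,0,24,-8,-6,0,30,-10,-6,0,36,-10,-6,0,42,-10,-6,0,48,-10,-6,0,54,-10,-6,0,60,-10,-6,0]
}}

```text
clock: 2.6
tcp_pos: [0.9151, -0.0871, 0.4044]
orientation: [3.124, -0.288, 0.051]
contact_force: [0.3, 0.2, 0.2]
grip_width: 0.0427
gripper_force: 0.0
```

Run:
```python
from h import *
o=r.get_obs();print(tool().round(3),o["joints"].round(2),o["clock"])
```

```text
[[ 0.983 -0.183  0.032  0.915]
 [-0.183 -0.983 -0.007 -0.087]
 [ 0.033  0.001 -0.999  0.404]
 [ 0.     0.     0.     1.   ]] [ 0.13  1.03 -0.89  0.24  0.81  1.91 -1.82] 2.6
```

>>> {"fn": "move_arm", "kwargs": {
  "rows": [4,0,-5,0,8,0,-10,0,12,0,-15,0,16,0,-20,0,20,0,-25,0]
}}

```text
clock: 3.22
tcp_pos: [0.883, -0.0947, 0.4926]
orientation: [3.122, -0.289, 0.114]
contact_force: [0.7, 0.5, -1.6]
grip_width: 0.0429
gripper_force: 0.0
```

>>> {"fn": "move_arm", "kwargs": {
  "rows": [4,0,-5,0,8,0,-10,0,12,0,-15,0,16,0,-20,0,20,0,-25,0,24,0,-30,0,28,0,-35,0,32,0,-40,0,0,0,0,0,0,0,0,0]
}}

```text
clock: 4.47
tcp_pos: [0.8854, -0.0934, 0.4785]
orientation: [3.125, -0.286, 0.088]
contact_force: [0.1, 0.2, -1.2]
grip_width: 0.0428
gripper_force: 0.0
```

Run:
```python
from h import *
o=r.get_obs();print(tool().round(3),o["joints"].round(2),o["clock"])
```

```text
[[ 0.982 -0.182  0.056  0.885]
 [-0.182 -0.983 -0.008 -0.093]
 [ 0.056 -0.002 -0.998  0.478]
 [ 0.     0.     0.     1.   ]] [-0.02  0.93  0.35  0.28 -0.3   1.89 -1.67] 4.475
```

Run:
```python
from h import *
go(unit(-.225,0,.32),-10.7);go(unit(-.225,0,.043),-10.7)
a=unit(-.188,0,.043)-unit(-.225,0,.043);print((tool()[:3,:3].T@a*100).round(2), unit(-.225,0,.043))
```

```text
shift [-36.72  -9.08  13.83] twist 0.22 toolx yaw -10.48 q7 -1.67
shift [-38.27  -9.01  41.49] twist 0.22 toolx yaw -10.48 q7 -1.67
[3.69 0.02 0.21] [0.54911942 0.06141357 0.043     ]
```

>>> {"fn": "move_arm", "kwargs": {
  "rows": [-5,-1.2,1,0,-10,-2.5,3,0,-15,-4,5,0,-20,-5,7,0,-25,-6.5,9,0,-30,-7.5,11,0,-35,-8.5,13,0,-36.7,-9.1,16,0,-37,-9.1,20,0,-37.3,-9.1,25,0]
}}

```text
clock: 5.72
tcp_pos: [0.5535, 0.0611, 0.2144]
orientation: [3.125, -0.287, 0.116]
contact_force: [0.1, 1.5, -0.8]
grip_width: 0.0425
gripper_force: 0.0
```

Run:
```python
from h import *
go(unit(-.225,0,.043),-10.7);print(tool().round(3),tounit(tool()[:3,3]).round(4),r.get_obs()["joints"].round(2))
cv2.imwrite("pics/w1.png",r.grab_frame("wrist"));cv2.imwrite("pics/s1.png",r.grab_frame("scene"))
```

```text
shift [-1.69  0.15 17.06] twist 0.19 toolx yaw -10.51 q7 -1.89
[[ 0.981 -0.182  0.073  0.553]
 [-0.182 -0.983 -0.008  0.061]
 [ 0.074 -0.006 -0.997  0.214]
 [ 0.     0.     0.     1.   ]] [-0.2207  0.0005  0.2144] [-0.5   0.29  0.32  1.94 -0.09  0.86 -1.89]
```

View pics/w1.png

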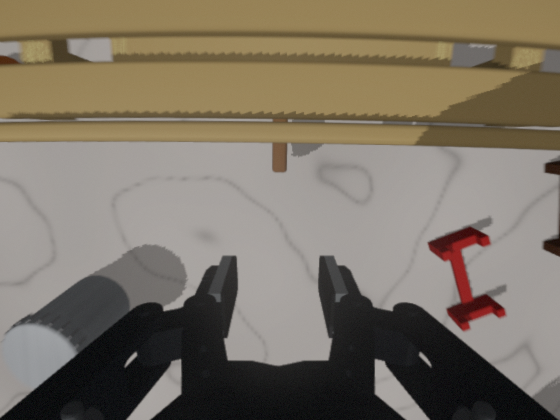

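The wrist view shows the lip's front edge near row 145, the tab's outer end at about (279,171), and the fingers straddling that line. I'll check the tab position with these.

Run:
```python
from h import *
for uv,z in (((273,171),.064),((287,171),.064),((100,142),.175),((450,148),.175)): print(uv,tounit(onz("wrist",uv,z)).round(4))
```

```text
(273, 171) [-0.1896  0.0023  0.064 ]
(287, 171) [-0.1895 -0.0106  0.064 ]
(100, 142) [-0.1595  0.0964  0.175 ]
(450, 148) [-0.1622 -0.0975  0.175 ]
```

Run:
```python
from h import *
go(unit(-.225,-.002,.043));go(unit(-.188,-.002,.043))
```

```text
shift [-1.06  0.07 16.63] twist 0 toolx yaw -10.5 q7 -1.89
shift [ 2.63  0.08 16.86] twist 0 toolx yaw -10.5 q7 -1.89
```

>>> {"fn": "move_arm", "kwargs": {
  "rows": [-1,0.1,5,0,-1.1,0.1,10,0,-1.1,0.1,15,0,-1.1,0.1,16.7,0,0,0.1,16.7,0,1.2,0.1,16.8,0,2.6,0.1,16.9,0,2.6,0.1,16.9,0]
}}

```text
clock: 6.82
tcp_pos: [0.5893, 0.0533, 0.0465]
orientation: [3.123, -0.286, 0.106]
contact_force: [-0.8, 0.4, 1.6]
grip_width: 0.0427
gripper_force: 0.0
```

Run:
```python
from h import *
p=tool();print(p.round(3)[2],tounit(p[:3,3]).round(4),r.get_obs()["contact_force"].round(1))
cv2.imwrite("pics/w2.png",r.grab_frame("wrist"))
print("pull",(p[:3,:3].T@(UR@[-.14,0,0])*100).round(2))
```

```text
[ 0.068 -0.002 -0.998  0.047] [-0.184  -0.0005  0.0465] [-0.8  0.4  1.6]
pull [-13.97  -0.06  -0.95]
```

View pics/w2.png

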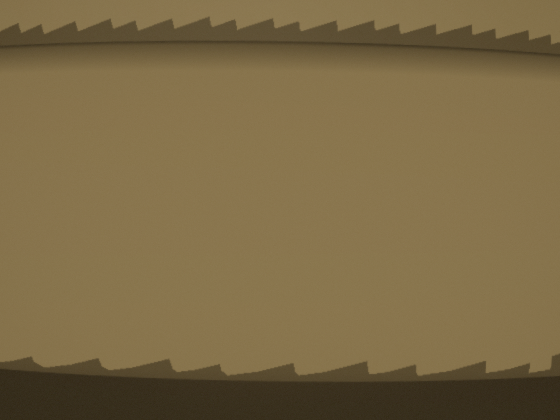

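The wrist view is filled by the shelf slat, so it is no use here. Forces are near zero, so nothing is touching. I'll close on the tab.

>>> {"fn": "move_arm", "kwargs": {
  "rows": [0,0,0,0,0,0,0,0,0,0,0,0,0,0,0,0],
  "fingers": 0,
  "newtons": 35
}}

```text
clock: 7.38
tcp_pos: [0.5891, 0.0541, 0.0461]
orientation: [3.123, -0.285, 0.108]
contact_force: [-0.0, 3.6, 5.7]
grip_width: 0.0134
gripper_force: 36.5
```

>>> {"fn": "move_arm", "kwargs": {
  "rows": [-1,0,0,0,-2.5,0,-0.1,0,-4.2,0,-0.2,0,-6,0,-0.3,0,-7.8,0,-0.5,0,-9.5,0,-0.6,0,-11,0,-0.7,0,-12.2,0,-0.8,0,-12.9,-0.1,-0.9,0,-13.3,-0.1,-0.9,0]
}}

```text
clock: 8.62
tcp_pos: [0.4587, 0.0801, 0.0461]
orientation: [3.124, -0.284, 0.11]
contact_force: [4.0, 6.7, 0.2]
grip_width: 0.0131
gripper_force: 36.2
```

Run:
```python
from h import *
p=tool();o=r.get_obs();print(tounit(p[:3,3]).round(4),o["contact_force"].round(1),o["grip_width"],o["gripper_force"],p.round(3))
a=r.grab_frame("top");cv2.imwrite("pics/t2.png",cv2.resize(a[75:310,140:400],None,fx=2.5,fy=2.5,interpolation=cv2.INTER_CUBIC))
```

```text
[-0.3173  0.0016  0.0461] [4.  6.7 0.2] 0.013051515087013046 36.17290019989014 [[ 0.981 -0.18   0.07   0.459]
 [-0.18  -0.984 -0.009  0.08 ]
 [ 0.07  -0.004 -0.998  0.046]
 [ 0.     0.     0.     1.   ]]
```

View pics/t2.png

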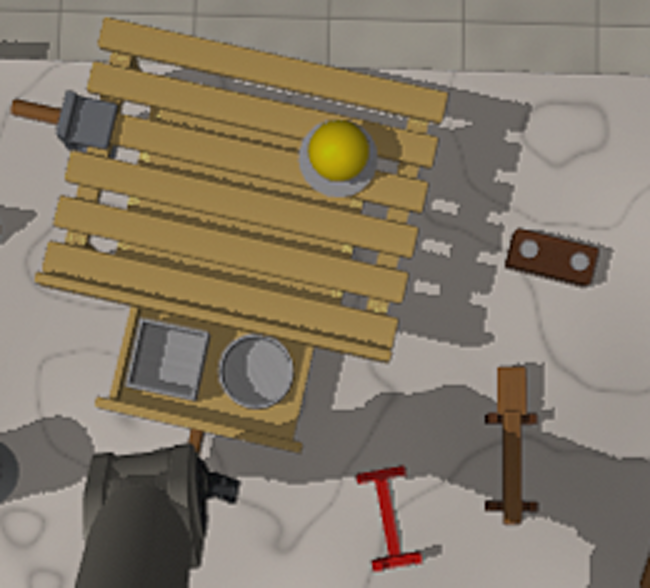

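The drawer is out. The square tub is on the left at crop (168,360), and the round pot is on the right at (257,371). I'll feel for the stop.

>>> {"fn": "move_arm", "kwargs": {
  "rows": [-0.3,0,0,0,-0.6,0,0,0,-0.6,0,0,0]
}}

```text
clock: 9.05
tcp_pos: [0.4575, 0.0804, 0.0461]
orientation: [3.124, -0.287, 0.123]
contact_force: [17.4, 3.2, -16.2]
grip_width: 0.0138
gripper_force: 35.2
```

Run:
```python
from h import *
p=tool();o=r.get_obs();print(tounit(p[:3,3]).round(4),o["contact_force"].round(1),o["grip_width"],o["gripper_force"])
f=lambda u,v,z:tounit(onz("top",(140+(u+.5)/2.5-.5,75+(v+.5)/2.5-.5),z)).round(4)
print("front",f(97,404,.064),f(300,450,.064))
e=[f(221+36,371,.06)];print("pot rim",e,f(220,371,.06),f(294,371,.06),f(257,335,.06),f(257,408,.06))
print("tub",[f(*c,.06) for c in((143,320),(209,331),(195,398),(127,386))])
```

```text
[-0.3185  0.0016  0.0461] [ 17.4   3.2 -16.2] 0.013756176282181851 35.21370470523834
front [-0.2613  0.1172  0.064 ] [-0.2637 -0.1147  0.064 ]
pot rim [array([-0.1875, -0.0488,  0.06  ])] [-0.1962 -0.0083  0.06  ] [-0.1787 -0.0893  0.06  ] [-0.1478 -0.04    0.06  ] [-0.228  -0.0577  0.06  ]
tub [array([-0.1583,  0.0888,  0.06  ]), array([-0.1548,  0.0136,  0.06  ]), array([-0.2317,  0.0125,  0.06  ]), array([-0.2346,  0.0897,  0.06  ])]
```

>>> {"fn": "move_arm", "kwargs": {
  "rows": [-0.6,0,0,0,-0.6,0,0,0,-2.5,0,0,0,-4,0,-3,0,-4,0,-8,0,-4,2,-13,0],
  "fingers": 0.55
}}

```text
clock: 9.8
tcp_pos: [0.3991, 0.0686, 0.1732]
orientation: [3.121, -0.283, 0.103]
contact_force: [2.4, 0.5, -0.2]
grip_width: 0.0471
gripper_force: 0.0
```

Run:
```python
from h import *
print(tool().round(3),r.get_obs()["joints"].round(2));go((.470,-.285,.17),0.8);go((.472,-.285,.028),0.8)
```

```text
[[ 0.982 -0.18   0.065  0.399]
 [-0.179 -0.984 -0.012  0.069]
 [ 0.066 -0.    -0.998  0.173]
 [ 0.     0.     0.     1.   ]] [-0.74  0.09  0.42  2.3  -0.01  0.7  -2.07]
shift [13.28 33.51  1.19] twist -11.15 toolx yaw -10.35 q7 -2.07
shift [12.54 33.48 15.37] twist -11.15 toolx yaw -10.35 q7 -2.07
```

>>> {"fn": "move_arm", "kwargs": {
  "rows": [2,5,0,-2,4,10.5,0,-4,6.5,16,0,-6,8.5,21.5,0,-8,11,27,0,-10,13,32,0.5,-11,13.3,33.5,2,-11,13.3,33.5,4,-11]
}}

```text
clock: 10.8
tcp_pos: [0.471, -0.2879, 0.1402]
orientation: [3.128, 0.008, 0.102]
contact_force: [0.3, 0.7, -0.2]
grip_width: 0.047
gripper_force: 0.0
```

Run:
```python
from h import *
print(tool().round(3),r.get_obs()["joints"].round(2));go((.472,-.285,.028),0.8)
cv2.imwrite("pics/w3.png",r.grab_frame("wrist"))
```

```text
[[ 0.998  0.005  0.065  0.471]
 [ 0.006 -1.    -0.012 -0.288]
 [ 0.065  0.012 -0.998  0.14 ]
 [ 0.     0.     0.     1.   ]] [ 0.01  0.42  0.54  2.02 -0.36  0.72 -0.79]
shift [-0.64 -0.42 11.19] twist -0.47 toolx yaw 0.33 q7 -0.79
```

View pics/w3.png

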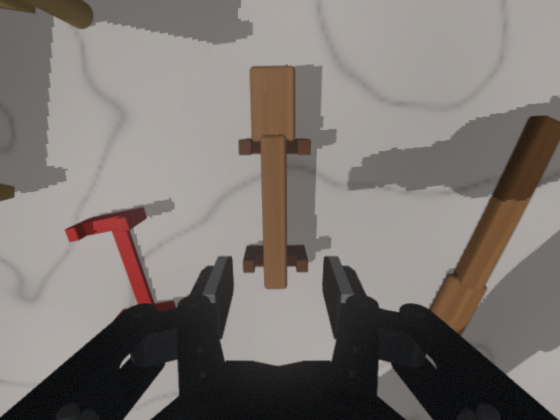

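The wrist view shows the paddle between the fingers' lines. The blade end is at (273,67), the handle end at (276,289), the front saddle at row 146 and the rear one at row 259. I'll use it to refine the measurement.

Run:
```python
from h import *
be=onz("wrist",(273,67),.037);he=onz("wrist",(275.5,287),.041)
print(be,he,(be+he)/2,np.linalg.norm(be-he)); print(onz("wrist",(274,146),.037),onz("wrist",(276,257),.037))
go((.472,-.285,.028),0.8)
```

```text
[ 0.58552282 -0.28316871  0.037     ] [ 0.41325267 -0.2857495   0.041     ] [ 0.49938774 -0.28445911  0.039     ] 0.17233591045238963
[ 0.5294732  -0.28409796  0.037     ] [ 0.43885766 -0.28606732  0.037     ]
shift [-0.46 -0.18 10.94] twist -0.37 toolx yaw 0.43 q7 -0.79
```

>>> {"fn": "move_arm", "kwargs": {
  "rows": [-0.2,-0.1,4,0,-0.4,-0.2,8,0,-0.5,-0.2,10,0,-0.5,-0.2,10.9,0,-0.5,-0.2,10.9,0]
}}

```text
clock: 11.48
tcp_pos: [0.4741, -0.2846, 0.0316]
orientation: [3.129, 0.014, 0.102]
contact_force: [0.2, 0.3, -0.5]
grip_width: 0.0471
gripper_force: 0.0
```

>>> {"fn": "move_arm", "kwargs": {
  "rows": [0,0,0,0,0,0,0,0,0,0,0,0,0,0,0,0],
  "fingers": 0,
  "newtons": 20
}}

```text
clock: 11.98
tcp_pos: [0.475, -0.2853, 0.0326]
orientation: [3.128, 0.014, 0.106]
contact_force: [-0.5, -0.4, 6.4]
grip_width: 0.0197
gripper_force: 22.0
```

Run:
```python
from h import *
o=r.get_obs();print(tool().round(4),o["contact_force"].round(1))
```

```text
[[ 0.9977  0.0083  0.0678  0.475 ]
 [ 0.0091 -0.9999 -0.0114 -0.2853]
 [ 0.0677  0.012  -0.9976  0.0326]
 [ 0.      0.      0.      1.    ]] [-0.5 -0.4  6.4]
```

Run:
```python
from h import *
go((.43,-.15,.13),-5);go(unit(-.30,-.049,.105),-10.7);go(unit(-.225,-.049,.105),-10.7)
```

```text
shift [ -3.71 -13.45 -10.17] twist 5.52 toolx yaw 0.52 q7 -0.66
shift [ -0.09 -31.17  -7.64] twist 11.22 toolx yaw 0.52 q7 -0.66
shift [  7.25 -29.71  -7.12] twist 11.22 toolx yaw 0.52 q7 -0.66
```

>>> {"fn": "move_arm", "kwargs": {
  "rows": [0,0,-2,0,-0.2,0,-6,0,-2,-3,-10,1,-3,-8,-10.2,3,-3.7,-13.5,-10.2,5,-3,-18.5,-9.5,7,-2,-23.5,-8.5,9,-1,-28,-8,11,-0.1,-31,-7.6,11.2,-0.1,-31.2,-7.6,11.2]
}}

```text
clock: 13.22
tcp_pos: [0.466, 0.0307, 0.1044]
orientation: [3.124, -0.284, 0.105]
contact_force: [0.7, 0.2, 0.9]
grip_width: 0.0193
gripper_force: 20.5
```

Run:
```python
from h import *
o=r.get_obs();p=tool();print(p.round(3),tounit(p[:3,3]).round(4),o["contact_force"].round(1),o["grip_width"])
go(unit(-.225,-.049,.105),-10.7);go(unit(-.225,-.049,.135),-10.7);go(unit(-.225,-.049,.190),-10.7)
a=r.grab_frame("scene");cv2.imwrite("pics/s4.png",cv2.resize(a[110:350,150:450],None,fx=2.5,fy=2.5,interpolation=cv2.INTER_CUBIC))
```

```text
[[ 0.981 -0.18   0.066  0.466]
 [-0.18  -0.984 -0.009  0.031]
 [ 0.067 -0.003 -0.998  0.104]
 [ 0.     0.     0.     1.   ]] [-0.301  -0.0456  0.1044] [0.7 0.2 0.9] 0.019251788124846656
shift [7.59 0.38 0.45] twist 0.3 toolx yaw -10.4 q7 -1.62
shift [ 7.79  0.38 -2.55] twist 0.3 toolx yaw -10.4 q7 -1.62
shift [ 8.16  0.36 -8.04] twist 0.3 toolx yaw -10.4 q7 -1.62
```

View pics/s4.png

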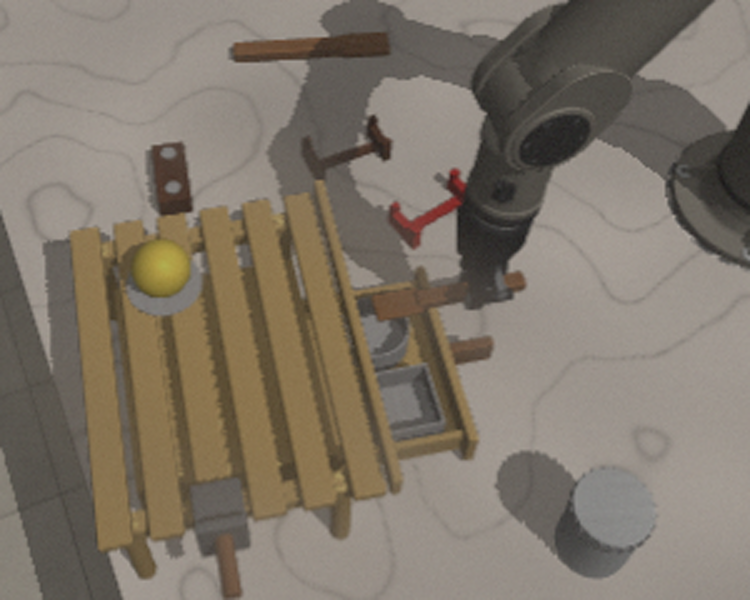

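>>> {"fn": "move_arm", "kwargs": {
  "rows": [3,0.1,0.2,0.3,6,0.3,0.4,0.3,7.6,0.4,0.4,0.3,7.7,0.4,-1,0.3,7.8,0.4,-2.5,0.3,7.8,0.4,-3.3,0.3,7.9,0.4,-4,0.3,7.9,0.4,-4.7,0.3]
}}

```text
clock: 14.28
tcp_pos: [0.5387, 0.0103, 0.1562]
orientation: [3.121, -0.299, 0.104]
contact_force: [0.3, -0.0, -3.3]
grip_width: 0.0194
gripper_force: 19.7
```

Run:
```python
from h import *
o=r.get_obs();p=tool();print(p.round(3),tounit(p[:3,3]).round(4),o["contact_force"].round(1),o["moment"].round(2),o["grip_width"])
a=r.grab_frame("scene");cv2.imwrite("pics/s5.png",a)
```

```text
[[ 0.98  -0.19   0.065  0.539]
 [-0.19  -0.982 -0.01   0.01 ]
 [ 0.066 -0.002 -0.998  0.156]
 [ 0.     0.     0.     1.   ]] [-0.2257 -0.0522  0.1562] [ 0.3 -0.  -3.3] [-0.    0.15 -0.01] 0.019407299495794634
```

>>> {"fn": "move_arm", "kwargs": {
  "rows": [0,0,-0.6,0,0,0,-1.2,0,0,0,-1.8,0,0.1,0,-2.4,0,0.1,0,-3,0,0.1,0,-3.6,0,0.2,0,-4,0,0.2,0,-4,0]
}}

```text
clock: 15.32
tcp_pos: [0.5387, 0.0101, 0.1964]
orientation: [3.121, -0.3, 0.105]
contact_force: [-0.3, 0.3, -0.9]
grip_width: 0.0198
gripper_force: 20.5
```

Run:
```python
from h import *
o=r.get_obs();p=tool();print(p.round(3)[2],tounit(p[:3,3]).round(4),o["contact_force"].round(1),o["moment"].round(2),o["grip_width"])
go(unit(-.30,-.049,.19))
```

```text
[ 0.067 -0.002 -0.998  0.196] [-0.2257 -0.0524  0.1964] [-0.3  0.3 -0.9] [0.05 0.33 0.  ] 0.019780042584963985
shift [-7.46 -0.3   0.14] twist 0 toolx yaw -10.98 q7 -1.65
```

>>> {"fn": "move_arm", "kwargs": {
  "rows": [-2,-0.1,0.2,0,-5,-0.2,0.2,0,-7.5,-0.3,0.2,0,-7.5,-0.3,0.2,0]
}}

```text
clock: 15.82
tcp_pos: [0.465, 0.0277, 0.1891]
orientation: [3.122, -0.298, 0.105]
contact_force: [0.0, 0.2, -0.2]
grip_width: 0.0196
gripper_force: 20.6
```

Run:
```python
from h import *
o=r.get_obs();p=tool();print(p.round(3),tounit(p[:3,3]).round(4),o["contact_force"].round(1),o["grip_width"])
s=r.grab_frame("scene")[130:330,230:430];t=r.grab_frame("top")[150:350,150:350]
cv2.imwrite("pics/d1.png",cv2.resize(np.hstack([s,t]),None,fx=2,fy=2,interpolation=cv2.INTER_CUBIC))
```

```text
[[ 0.98  -0.189  0.066  0.465]
 [-0.189 -0.982 -0.009  0.028]
 [ 0.067 -0.003 -0.998  0.189]
 [ 0.     0.     0.     1.   ]] [-0.3014 -0.0488  0.1891] [ 0.   0.2 -0.2] 0.01963927697811201
```

View pics/d1.png

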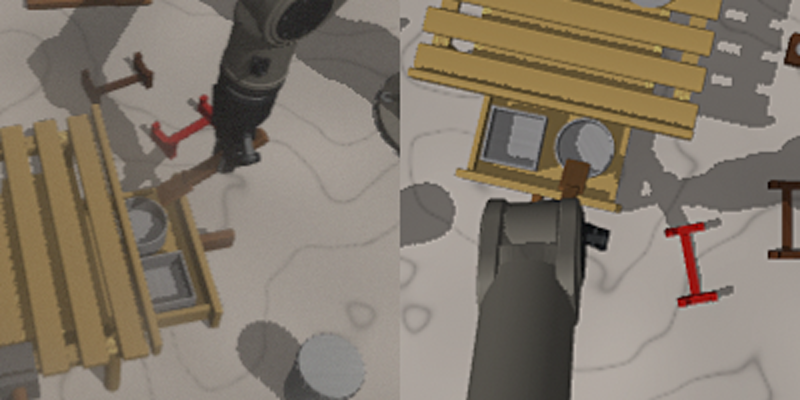

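The paddle is now tilted blade-down. The end edge's middle is at about (576,161) in the right panel and about (160,197) in the left. I'll triangulate it.

Run:
```python
from h import *
o1,d1=ray("top",(150+176/2,150+161/2));o2,d2=ray("scene",(230+160.5/2,130+197/2))
A=np.c_[d1,-d2];k=np.linalg.lstsq(A,o2-o1,rcond=None)[0];a=o1+k[0]*d1;b=o2+k[1]*d2
m=(a+b)/2;p=tool();g=p[:3,3]-.005*p[:3,2];print("tip",m,tounit(m).round(4),"gap",np.linalg.norm(a-b));print("grasp",tounit(g).round(4),"L",np.linalg.norm(m-g),"tilt",np.degrees(np.arctan2(g[2]-m[2],np.hypot(*(m-g)[:2]))), "tip-tcp unit",(tounit(m)-tounit(p[:3,3])).round(4))
```

```text
tip [0.55118387 0.01555202 0.12065039] [-0.2144 -0.0447  0.1207] gap 0.0018087848574943422
grasp [-0.2996 -0.0487  0.1946] L 0.1128905633003149 tilt 40.94767832215344 tip-tcp unit [ 0.0848  0.004  -0.069 ]
```

Run:
```python
from h import *
go(unit(-.2555,-.052,.185));go(unit(-.2555,-.052,.1025))
```

```text
shift [4.34 0.32 0.76] twist 0 toolx yaw -10.96 q7 -1.79
shift [3.77 0.34 9.  ] twist 0 toolx yaw -10.96 q7 -1.79
```

>>> {"fn": "move_arm", "kwargs": {
  "rows": [2,0.2,0.4,0,4.3,0.3,0.8,0,4.2,0.3,2.5,0,4.1,0.3,4.3,0,4,0.3,6,0,3.9,0.3,7.4,0,3.8,0.3,8.4,0,3.8,0.3,9,0,3.8,0.3,9,0]
}}

```text
clock: 17.05
tcp_pos: [0.5085, 0.016, 0.1017]
orientation: [3.121, -0.3, 0.105]
contact_force: [-0.9, 0.7, -0.1]
grip_width: 0.0195
gripper_force: 20.6
```

Run:
```python
from h import *
o=r.get_obs();p=tool();print(tounit(p[:3,3]).round(4),o["contact_force"].round(1),o["grip_width"])
s=r.grab_frame("scene")[130:330,230:430];t=r.grab_frame("top")[150:350,150:350]
cv2.imwrite("pics/d2.png",cv2.resize(np.hstack([s,t]),None,fx=2,fy=2,interpolation=cv2.INTER_CUBIC))
```

```text
[-0.2564 -0.0521  0.1017] [-0.9  0.7 -0.1] 0.019463618508878323
```

View pics/d2.png

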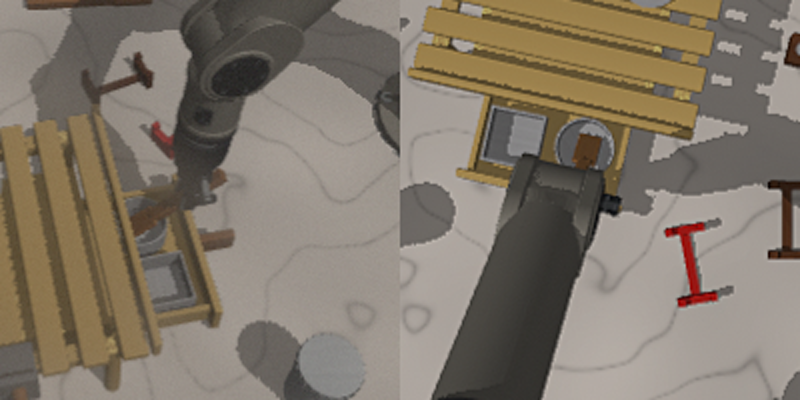

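Run:
```python
from h import *
go(unit(-.258,-.052,.19));go(unit(-.31,-.052,.19));go((.43,-.12,.19),-5);go((.492,-.285,.19),.8)
```

```text
shift [ 0.43 -0.03 -8.78] twist 0 toolx yaw -10.99 q7 -1.56
shift [-4.76 -0.   -9.13] twist 0 toolx yaw -10.99 q7 -1.56
shift [-4.52 14.84 -9.15] twist -5.99 toolx yaw -10.99 q7 -1.56
shift [ 4.69 29.85 -8.56] twist -11.79 toolx yaw -10.99 q7 -1.56
```

>>> {"fn": "move_arm", "kwargs": {
  "rows": [0,0,0,0,0,0,-2,0,0.2,0,-5,0,0.3,0,-8.5,0,-4.7,0,-9.1,0,-5,5,-9.1,-2,-4.8,10,-9.1,-4,-4.5,14.8,-9.1,-6,-1.5,19.5,-9,-8,0.5,23,-9,-10]
}}

```text
clock: 18.4
tcp_pos: [0.4642, -0.2118, 0.192]
orientation: [3.129, -0.026, 0.106]
contact_force: [0.9, 0.6, -0.5]
grip_width: 0.0196
gripper_force: 20.5
```

Run:
```python
from h import *
o=r.get_obs();p=tool();print(p.round(3),o["contact_force"].round(1),o["grip_width"])
go((.492,-.285,.10),.8);go((.492,-.285,.033),.8)
```

```text
[[ 0.998 -0.017  0.068  0.464]
 [-0.016 -1.    -0.011 -0.212]
 [ 0.068  0.01  -0.998  0.192]
 [ 0.     0.     0.     1.   ]] [ 0.9  0.6 -0.5] 0.01959623290519537
shift [2.27 7.18 9.44] twist -1.75 toolx yaw -0.95 q7 -0.96
shift [ 1.82  7.11 16.13] twist -1.75 toolx yaw -0.95 q7 -0.96
```

>>> {"fn": "move_arm", "kwargs": {
  "rows": [2,4,0,-1,2.5,7.2,1,-1.7,2.5,7.2,4,-1.7,2.4,7.2,7,-1.7,2.3,7.2,9.4,-1.7,2.3,7.2,9.4,-1.7]
}}

```text
clock: 19.15
tcp_pos: [0.4904, -0.2824, 0.0986]
orientation: [3.13, 0.02, 0.099]
contact_force: [-0.8, 0.6, -0.2]
grip_width: 0.0201
gripper_force: 20.5
```

Run:
```python
from h import *
o=r.get_obs();p=tool();print(p.round(3),o["contact_force"].round(1),o["grip_width"])
go((.492,-.285,.10),.8);go((.492,-.285,.033),.8)
for n in ("wrist","top"): cv2.imwrite(f"pics/{n}9.png",r.grab_frame(n))
```

```text
[[ 0.998  0.012  0.063  0.49 ]
 [ 0.013 -1.    -0.009 -0.282]
 [ 0.063  0.01  -0.998  0.099]
 [ 0.     0.     0.     1.   ]] [-0.8  0.6 -0.2] 0.0200822903623417
shift [ 0.17  0.26 -0.13] twist -0.06 toolx yaw 0.74 q7 -0.66
shift [-0.25  0.19  6.56] twist -0.06 toolx yaw 0.74 q7 -0.66
```

Lowering slowly onto the front saddle so the paddle levels itself.

>>> {"fn": "move_arm", "kwargs": {
  "rows": [0.1,0.2,1,0,0,0.2,2,0,0,0.2,2.8,0,0,0.2,3.5,0,-0.1,0.2,4.2,0]
}}

```text
clock: 19.88
tcp_pos: [0.4938, -0.2858, 0.0577]
orientation: [3.128, 0.019, 0.105]
contact_force: [0.4, 0.9, 5.8]
grip_width: 0.0196
gripper_force: 20.5
```

>>> {"fn": "move_arm", "kwargs": {
  "rows": [0,0,0.5,0,0,0,1,0,0,0,1.5,0]
}}

```text
clock: 20.25
tcp_pos: [0.4945, -0.286, 0.043]
orientation: [3.128, 0.02, 0.104]
contact_force: [-0.9, -0.1, 5.2]
grip_width: 0.0194
gripper_force: 20.9
```

Run:
```python
from h import *
o=r.get_obs();p=tool();print(p.round(4),o["contact_force"].round(1),o["moment"].round(2),o["grip_width"])
```

```text
[[ 0.9977  0.0121  0.0667  0.4945]
 [ 0.0128 -0.9999 -0.0111 -0.286 ]
 [ 0.0665  0.0119 -0.9977  0.043 ]
 [ 0.      0.      0.      1.    ]] [-0.9 -0.1  5.2] [ 0.03  0.19 -0.01] 0.019351008330407555
```

>>> {"fn": "move_arm", "kwargs": {
  "rows": [0,0,0.5,0,0,0,0.9,0,0,0,0.9,0]
}}

```text
clock: 20.62
tcp_pos: [0.4945, -0.286, 0.0336]
orientation: [3.129, 0.019, 0.102]
contact_force: [-0.8, -0.0, 0.9]
grip_width: 0.0197
gripper_force: 20.7
```

Run:
```python
from h import *
o=r.get_obs();p=tool();print(p.round(4)[:,3],o["contact_force"].round(1),o["moment"].round(2),o["grip_width"])
go((.475,-.2853,.037),.8);go((.475,-.2853,.0325),.8)
cv2.imwrite("pics/w10.png",r.grab_frame("wrist"))
```

```text
[ 0.4945 -0.286   0.0336  1.    ] [-0.8 -0.   0.9] [-0.09  0.15 -0.06] 0.019658238403169735
shift [-1.92 -0.09 -0.47] twist -0.08 toolx yaw 0.72 q7 -0.58
shift [-1.95 -0.09 -0.02] twist -0.08 toolx yaw 0.72 q7 -0.58
```

>>> {"fn": "move_arm", "kwargs": {
  "rows": [0,0,-0.5,0,-0.7,0,-0.5,0,-1.4,-0.1,-0.5,0,-1.9,-0.1,-0.5,0,-1.9,-0.1,-0.2,0,-1.9,-0.1,0.1,0,-1.9,-0.1,0.1,0]
}}

```text
clock: 21.55
tcp_pos: [0.477, -0.2853, 0.0322]
orientation: [3.128, 0.02, 0.106]
contact_force: [2.9, 0.5, 4.9]
grip_width: 0.0199
gripper_force: 21.4
```

Run:
```python
from h import *
o=r.get_obs();p=tool();print(p.round(4)[:,3],o["contact_force"].round(1),o["moment"].round(2),o["grip_width"])
a=r.grab_frame("wrist");b=cv2.imread("pics/wrist9.png");cv2.imwrite("pics/w11.png",a)
t=r.grab_frame("top");cv2.imwrite("pics/t11.png",t)
hsv=cv2.cvtColor(t,cv2.COLOR_BGR2HSV);m=cv2.inRange(hsv,(5,90,60),(20,255,255));m[:, :320]=0;m[:,380:]=0;m[:200]=0;m[320:]=0
n,l,st,c=cv2.connectedComponentsWithStats(m)
print([ (s.tolist(),cc.round(1).tolist()) for s,cc in zip(st[1:],c[1:]) if s[4]>20])
t0=cv2.imread("pics/top0.png");hsv=cv2.cvtColor(t0,cv2.COLOR_BGR2HSV);m=cv2.inRange(hsv,(5,90,60),(20,255,255));m[:, :320]=0;m[:,380:]=0;m[:200]=0;m[320:]=0
n,l,st,c=cv2.connectedComponentsWithStats(m)
print([ (s.tolist(),cc.round(1).tolist()) for s,cc in zip(st[1:],c[1:]) if s[4]>20])
```

```text
[ 0.477  -0.2853  0.0322  1.    ] [2.9 0.5 4.9] [ 0.26 -0.81  0.  ] 0.019941163290524696
[([335, 221, 15, 32, 305], [343.6, 235.0])]
[([335, 222, 16, 63, 568], [344.2, 249.8])]
```

>>> {"fn": "move_arm", "kwargs": {
  "rows": [0,0,0,0,0,0,0,0,0,0,0,0,0,0,0,0],
  "fingers": 0.55
}}

```text
clock: 22.15
tcp_pos: [0.4755, -0.285, 0.0315]
orientation: [3.129, 0.02, 0.102]
contact_force: [0.5, 0.5, 1.0]
grip_width: 0.0469
gripper_force: 0.0
```

>>> {"fn": "move_arm", "kwargs": {
  "rows": [0.1,0,-2,0,0.2,0,-5,0,0.5,0,-10,0,-3,0,-15,0,-8,6,-16,0,-8,12,-16,0,-8,12,-16,0]
}}

```text
clock: 23.02
tcp_pos: [0.3849, -0.409, 0.1897]
orientation: [3.125, 0.009, 0.106]
contact_force: [-0.2, 0.5, -0.6]
grip_width: 0.0468
gripper_force: 0.0
```

Run:
```python
from h import *
o=r.get_obs();p=tool();print(p.round(4)[:,3],o["contact_force"].round(1),o["joints"].round(2))
t=r.grab_frame("top");cv2.imwrite("pics/t12.png",t);s=r.grab_frame("scene");cv2.imwrite("pics/s12.png",s)
for im,bx in ((cv2.imread("pics/top0.png"),(200,320,320,380)),(t,(200,320,320,380)),(cv2.imread("pics/scene0.png"),(145,195,245,320)),(s,(145,195,245,320))):
    hsv=cv2.cvtColor(im,cv2.COLOR_BGR2HSV);m=cv2.inRange(hsv,(5,90,60),(20,255,255))[bx[0]:bx[1],bx[2]:bx[3]]
    k=max(cv2.findContours(m,0,2)[0],key=cv2.contourArea);R_=cv2.minAreaRect(k);print(np.array(cv2.boundingRect(k))+[bx[2],bx[0],0,0],np.round(R_[0],1),np.round(R_[1],1),round(R_[2],1))
# differences elsewhere vs t2-type baseline
for n,im in(("top",t),("scene",s)):
    d=cv2.absdiff(im,cv2.imread(f"pics/{n}0.png")).max(2)
    print(n,{k:int((d[v-12:v+12,u-12:u+12]>40).sum()) for k,(u,v) in (dict(can=(124,264),cone=(128,166),block=(361,177),red=(296,282),ball=(275,135)) if n=="top" else dict(can=(393,318),cone=(297,378),block=(218,181),ball=(214,217))).items()})
```

```text
[ 0.3849 -0.409   0.1897  1.    ] [-0.2  0.5 -0.6] [ 0.13  0.41  0.76  1.96 -0.42  0.86 -0.45]
[335 222  16  63] [21.9 52.8] [14.9 62.3] 2.7
[335 221  15  63] [21.5 51.8] [13.9 62.3] 2.6
[273 157  35  16] [45.5 21.5] [11.6 34.7] 66.8
[262 159  45  20] [39.3 23.5] [10.3 46. ] 77.0
top {'can': 0, 'cone': 0, 'block': 0, 'red': 0, 'ball': 0}
scene {'can': 0, 'cone': 0, 'block': 0, 'ball': 0}
```

Run:
```python
from h import *
for f in("pics/scene0.png","pics/s12.png"):
    im=cv2.imread(f);hsv=cv2.cvtColor(im,cv2.COLOR_BGR2HSV);m=cv2.inRange(hsv,(3,70,45),(22,255,255))[145:195,245:320]
    k=max(cv2.findContours(m,0,2)[0],key=cv2.contourArea);R_=cv2.minAreaRect(k);print(cv2.contourArea(k),cv2.boundingRect(k),np.round(R_[0],1),np.round(R_[1],1),round(R_[2],1))
for n,p in (("tip",(.592,-.2835,.037)),("tipN",(.592,-.2835,.010)),("tail",(.414,-.286,.041))): print(n,(proj("scene",p)-[245,145]).round(1))
```

```text
407.0 (13, 11, 50, 25) [37.6 22.6] [17.6 50.6] 80.5
399.0 (13, 11, 50, 25) [37.4 22.7] [17.6 50.6] 80.5
tip [14.  31.2]
tipN [14.2 36.3]
tail [61.6 14.3]
```

Run:
```python
from h import *
a=cv2.imread("pics/t2.png");t=cv2.imread("pics/t12.png");b=cv2.resize(t[75:310,140:400],None,fx=2.5,fy=2.5,interpolation=cv2.INTER_CUBIC)
d=cv2.absdiff(a,b).max(2)[310:415,110:300];print((d>50).mean(),d.mean())
g=cv2.cvtColor(b,6)[320:425,205:310];g0=cv2.cvtColor(a,6)[320:425,205:310];print(cv2.phaseCorrelate(np.float32(g0),np.float32(g)))
if (d>50).mean()<.05: print(r.hand_in())
```

```text
0.0012030075187969924 7.585112781954887
((0.0396752007883876, 0.2864609225583479), 0.7877360246309038)
the job is handed in; nothing more can be done
None
```

The job is handed in at about 23 s: I pulled the drawer to its stop first, dipped the blade in the round pot, and laid the paddle level on its rest about 2 mm ahead of where it started, with pot, tub, canister, cone and block unmoved in the final pictures.

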